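Tap a filter cell to centre between its stops and dock the nozzle

ROBOT

A 6-joint arm with a two-finger parallel gripper is mounted at the origin on a cart in front of the work surface, level with it; the furniture and walls round the work are solid. World frame = base frame: x ahead of the robot, y to its left, z up, the work surface at z = 0. Lengths are in mm, angles in rad, forces in N, time in s.
With the tool pointing down it reaches from about 350 to 775 mm from the base axis. Payload 5.5 kg.
Tool frame: the origin (TCP) lies on the centre line of the jaws, within the pads' length; the fingertips stand 22 mm ahead of it and the grasp point (between the pads) lies 3 mm ahead of it; z points along the fingers, y is the line along which they close (so a half turn about z gives the same grasp; the last joint's range is limited). The gripper opens to 85 mm and grips with 20 to 120 N. Pads are 22 mm wide; open, the fingers measure 114 mm over their backs; the gripper's body (76 mm by 85 mm) begins 54 mm behind the grasp point. The pads swing forward as they close: fully open they stand 13 mm farther back than shut.
Start: joints at [-0.14, 0.313, 0.046, 1.304, 0, 1.431], TCP at [575.039, -0.015, 253.323] pointing down, gripper open.
Joint ranges: [-2.76, 2.76], [-0.86, 1.69], [-1.03, 1.26], [-2.2, 2.34], [-1.47, 1.5], [-3.14, 3.14]. Speed limits (rad/s): [2.57, 2.57, 3.14, 3.14, 3.14, 3.14].

INTERFACE

Orientations are given as a unit quaternion [x, y, z, w].
In Python, from workcell import env gives the robot as it stands.
- The arm moves only by the tool carry_out, never from a script. Its argument "deltas" is text: rows parted by semicolons, each of 7 numbers parted by spaces: the turn, a rotation vector about the world's x, y, z scaled (see below), then the shift along the world's x, y, z scaled (see below), then the closure, from -1 (fully open) to 1 (shut), so that 0 is half open. In form: ax ay az x y z claw; .... A call has 1 to 10 rows; each row is the pose to reach, as a shift and turn from the pose commanded when the call began; what a row does not reach only later rows make up. The controller multiplies each number of a shift by 0.1 m and each number of a turn by pi/2 rad. A row lasts 1/8 s, in which the tool goes at most 62.5 mm and 10.7 degrees, less where a joint would pass 70% of its speed; a pose out of reach is approached as far as the arm can. A call with a number of a shift or a turn outside -1 to 1 is refused whole. A call with a gripper value outside its range is refused whole. The fingers move at their own pace and stop on an object; the grip force is fixed at half the most. Time passes only in rows, so rows that repeat a pose let the fingers close. It gives the time, the measured TCP pose, the force, the opening and the grip force at its end, in the units of the state.
- env.sense(): the state, without advancing time (a new reading comes with each control period).
- env.snapshot(name): name is "scene" or "side" or "wrist"; returns a dict with "color" (420x560x3 uint8, red, green, blue), "fx", "fy", "cx", "cy" (pixels), "D" ([k1, k2, p1, p2, k3] as OpenCV has them; the pictures are not rectified), "R" (3x3) and "t" (3): a world point X has camera coordinates R X + t; the wrist camera has in their place "tool_from_camera" (4x4, takes a point from camera to tool coordinates, whose origin is the TCP and whose axes are the flange's). Camera axes: x right, y down, z forward; pixel columns grow to the right and rows downward; lengths in mm; the calibration is good to about 2 mm. A picture is of the moment at which its call begins: read the wrist's pose just before it. There is no depth.
- env.hand_in(): hands the job in; it is judged then, once.
The state is a dict: "time": time; "q": joint angles; "qd": joint speeds; "effort": joint torques, N m; "ee_pos": TCP position; "orientation": TCP orientation; "contact_force": force on the tool from outside, world axes, zero at the start; "moment": the same for the moment, N m; "finger_gap": opening from 0.0 (shut) to 1.0 (fully open); "grip_force": force on a finger pad.
Only numpy, scipy, OpenCV 4.12 (cv2) and the standard library are available. Lean on these libraries where they do the work, as an engineer would, in place of code of your own. Each camera call takes 0.05 s, during which the arm holds its last target. There are 200 camera calls.

TASK

Centre the loose steel filter cell on its stand: tap the two orange stops inwards, alternately from left and right, until the cell rests with its red line on the red index mark and both stops touch it, and let go. Then swing the blue yoke down until it rests closed with its brass nozzle fully home in the cell's port. Be gentle: never shove the stops or the cell hard, never press the nozzle against the cell, keep the cell down in its guide, and do not disturb the two bottles, the dish and the tube rack nearby.

Things in the scene. Friction and masses are not known exactly. Their poses are not given: they have to be found in the camera images.
- stand: Fixed aluminium docking stand, base 160 x 216 x 14 mm. Origin on the bench under the centre of the guide; x points to the rear hinge, y along the guide (left seen from the front), z up. Two dark fences, tops 36 mm up, 90 mm apart inside, run along y; the ends of the guide are open. The white platen between them, top 28 mm up, reaches 83 mm either way along y.
- mark (a point): Centre of the guide on the platen's top, 28 mm above the bench; axes as the stand's. The red index line on the front fence, amid white ticks 10 mm apart, stands at its y = 0. The platen floats on soft gel feet, along y only: a sideways force F on the cell carries platen and cell along by F/1000 m (F in N), and springs back by that when the force goes.
- cell: Loose steel filter cell, a flat block 88 (x) x 100 (y) x 20 mm, 0.75 kg, too wide to grasp, 1 mm play to each fence. Origin: centre of its underside; axes as the stand's. A red line in front marks its y = 0. It slides on the platen along y at 2.5 to 5.5 N (friction varies). It lies between the two stops, at first clear of both, 10 to 24 mm off the mark to either side.
- stop_left: Orange stop left (+y) of the cell, sliding along the guide only, stiffly: 1.5 N moves it; it stays put but gives way to the cell springing back. 14 mm thick along y; origin: middle of its inner face, at the platen's top. Its ribbed boss, 36 mm wide, stands 53 mm above the bench; push its outer face there. Touching the centred cell, its inner face is 50 mm from the mark; it starts 76 to 82 mm off.
- stop_right: Orange stop right (-y) of the cell, the mirror image of stop_left: its thickness lies towards -y of its origin, and pushing its outer face towards +y brings it in.
- port (a point): Centre of the mouth of the cell's port, on its top, 20 mm above the cell's origin: a round hole of 20 mm diameter, 10 mm deep.
- yoke: Blue yoke. Origin: middle of its hinge axis, 75 mm behind the mark, 58 mm above the bench. It turns about the stand's y axis, which is its own y; its arms reach along its own -x, which points to the front and level when closed (then its axes are the stand's, and it rests on the stand). It starts 92 to 106 degrees open. Its stiff hinge holds it where it is left, taking 2 to 4 N at the handle.
- yoke_handle (a point): Middle of the yoke's front bar, a black rubber grip of 14 mm diameter, 58 mm long, lying along the stand's y between the two side arms (60 mm free between them), 170 mm from the hinge axis. Pinch it across. Closed, it lies 170 mm in front of the hinge axis, 58 mm above the bench, clear in front of the base.
- nozzle (a point): Centre of the tip of the brass nozzle, 15 mm in diameter, under the yoke's cross beam, 75 mm from the hinge axis, 18 mm below the yoke's mid-plane. With the yoke closed and the cell centred it stands 8 mm deep in the port, free of the wall by 2.5 mm all round.
- amber_bottle: Bystander: amber glass bottle with a black cap, 45 mm across, 82 mm tall, right of the stand. Origin: centre of its base.
- white_bottle: Bystander: white plastic bottle with a cream cap, 42 mm across, 75 mm tall, behind the stand to the left. Origin: centre of its base.
- dish: Bystander: closed clear culture dish, 94 mm across, 14 mm tall, right of the stand. Origin: centre of its base.
- rack: Bystander: blue microtube rack, 63 x 99 x 43 mm, left of the stand. Origin: centre of its base.

How it is judged (in metres and radians):
On the way:
1. the cell lies at rest within 2 mm of the index mark, both stops touch it (gaps under 1.5 mm), the robot has let go of them, and the yoke is still up (y of cell in the frame of mark between -0.002 and 0.002 m and y of stop_left in the frame of cell below 0.0515 m and y of stop_right in the frame of cell above -0.0515 m and linear speed of cell below 0.005 m/s and contact force between each of the fingers, the arm and cell below 0.1 N and contact force between each of the fingers, the arm and stop_left below 0.1 N and contact force between each of the fingers, the arm and stop_right below 0.1 N and z of yoke_handle in the frame of mark above 0.12 m), for 0.3 s.
At the end, for the whole second after the job is handed in: The yoke is closed (its handle within 6 mm of its height at rest), the nozzle stands in the port (axes within 3.5 mm), and the cell lies flat on the platen, at rest, with its line within 2 mm of the index mark and both stops touching it (gaps under 1.5 mm) (z of yoke_handle in the frame of mark below 0.036 m and y of cell in the frame of mark between -0.002 and 0.002 m and y of stop_left in the frame of cell below 0.0515 m and y of stop_right in the frame of cell above -0.0515 m and linear speed of cell below 0.005 m/s and z of cell in the frame of mark below 0.002 m and horizontal distance between nozzle and port below 0.0035 m).
It fails at once if the cell or a stop is pushed with more than 15 N (contact force between any of the fingers, the arm and cell above 15 N or contact force between any of the fingers, the arm and stop_left above 15 N or contact force between any of the fingers, the arm and stop_right above 15 N).
It fails at once if the nozzle presses on the cell with more than 10 N (contact force between yoke and cell above 10 N).
It fails at once if the cell is lifted out of its guide (z of cell in the frame of mark above 0.008 m).
It fails at once if a bottle, the dish or the rack is moved by more than 15 mm (distance of any of amber_bottle, white_bottle, dish, rack from where it was at the start of the episode above 0.015 m).
It fails at once if a bottle is tipped over (angle between any of amber_bottle, white_bottle's own z axis and vertical above 0.5 rad).
It also fails if it takes over 72 s, if anything falls off the work surface, if the arm or the gripper's body presses on something with over 40 N, if the wrist force passes 120 N, or if a joint passes its speed limit or range.

## Working session

There is one attempt and no reset: what is moved stays moved. The work goes in short steps, Python scripts to look and compute and a tool call to move; the robot and the scene stay as the last step left them, time stands still between calls to the robot, and variables do not carry over. Pictures are saved under pics/ and viewed, at most 10 in all, crops included, and the job is handed in when it is done.

Besides the shell and the picture viewer there is one more tool, called after ">>>" as name(argument=value, ...) on one line, values as JSON. carry_out: Moves the arm, as the interface text tells. Shifts and turns lie within -1 to 1; 1 stands for 0.1 m of shift or pi/2 rad of turn. Its arguments: {"type":"object","properties":{"deltas":{"type":"string"}},"required":["deltas"]}

```bash
mkdir -p pics
cat > h.py <<'E'
import numpy as np, cv2
from workcell import env
def K(s): return np.array([[s['fx'],0,s['cx']],[0,s['fy'],s['cy']],[0,0,1.]])
def ray(s,uv):
    p=cv2.undistortPoints(np.array(uv,float).reshape(-1,1,2),K(s),np.array(s['D'],float)).reshape(-1,2)
    d=np.c_[p,np.ones(len(p))]; R=np.array(s['R']);t=np.array(s['t']).ravel()
    return -R.T@t, d@R
def onz(s,uv,z):
    o,d=ray(s,uv); return o+d*((z-o[2])/d[:,2])[:,None]
def proj(s,X):
    R=np.array(s['R']);t=np.array(s['t'],float).ravel()
    return cv2.projectPoints(np.array(X,float).reshape(-1,1,3),cv2.Rodrigues(R)[0],t,K(s),np.array(s['D'],float))[0].reshape(-1,2)
def save(s,n): cv2.imwrite(f'pics/{n}.png',s['color'][:,:,::-1])
E
python3 - <<'E'
from h import *
a=env.snapshot('scene');b=env.snapshot('side')
for s,n in((a,'scene'),(b,'side')):
    print(n,-np.array(s['R']).T@np.array(s['t']).ravel(), np.array(s['R'])[2],s['fx'])
im=np.hstack([a['color'],b['color']])
save(a,'a1');save(b,'b1')
st=env.sense();print(st)
E
```

```text
scene [ -72.70803007 -772.23486195 1449.28384939] [ 0.35071005  0.51087052 -0.78486545] 539.7776731664298
side [ 162.66584404 1059.55881537  803.98995268] [ 0.27812872 -0.75473538 -0.59415396] 453.53859550823245
{'time': 0.1, 'q': array([-1.39579177e-01,  3.13908464e-01,  4.51079579e-02,  1.30364815e+00,
        1.22311361e-05,  1.43118986e+00]), 'qd': array([-0.0008316 , -0.00055237,  0.00217104,  0.00214385,  0.00012825,
       -0.00189234]), 'effort': array([ 3.58776997e-03, -4.81727242e+01,  2.99244744e+01,  1.27543980e-02,
       -1.12281841e-04,  1.60051752e-05]), 'ee_pos': array([5.74567997e+02, 6.64743253e-02, 2.52513909e+02]), 'orientation': array([ 7.07096894e-01,  7.07116186e-01, -4.92335803e-04, -6.63467537e-04]), 'contact_force': array([-0.32730428, -0.15010262,  0.01090497]), 'moment': array([ 0.00447745, -0.02909483, -0.02516218]), 'grip_force': 0.0, 'finger_gap': 0.9993607913037154}
```

View pics/a1.png

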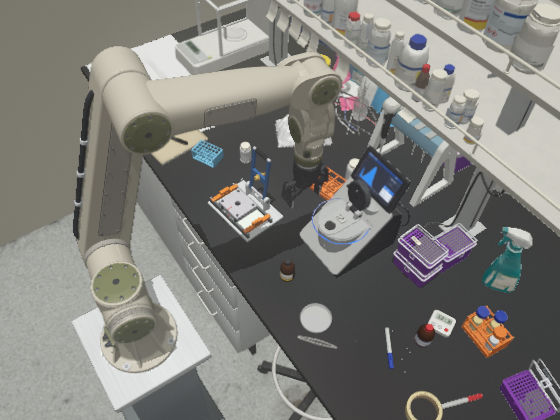

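View pics/b1.png

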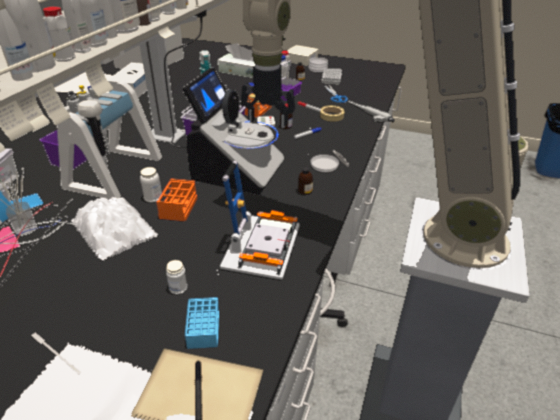

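The scene view shows the stand at about (245,207) with the yoke up behind it, and the side view shows it at (265,243). The amber bottle and dish are to the right; the rack and white bottle are to the left.

Run:
```python
from h import *
for n,box in(('scene',(190,140,110,100)),('side',(210,155,100,125))):
    s=env.snapshot(n); x,y,w,h=box
    c=s['color'][y:y+h,x:x+w]; hsv=cv2.cvtColor(c,cv2.COLOR_RGB2HSV)
    m=cv2.inRange(hsv,(5,150,120),(20,255,255))
    k,l,st,ce=cv2.connectedComponentsWithStats(m)
    for i in range(1,k):
        if st[i,4]>15: print(n,st[i],ce[i]+[x,y],onz(s,[ce[i]+[x,y]],45).round(1))
    cv2.imwrite(f'pics/{n}c.png',cv2.resize(c[:,:,::-1],None,fx=4.5,fy=4.5,interpolation=cv2.INTER_CUBIC))
im=[cv2.imread(f'pics/{n}c.png') for n in('scene','side')]
H=max(i.shape[0] for i in im)
o=np.hstack([cv2.copyMakeBorder(i,0,H-i.shape[0],0,0,0) for i in im]);o=cv2.resize(o,None,fx=790/o.shape[1],fy=790/o.shape[1]);print(o.shape)
cv2.imwrite('pics/c1.png',o)
s=env.snapshot('wrist');print(s['tool_from_camera'],s['fx']);save(s,'w1')
```

```text
scene [ 21  45  26  16 126] [223.9047619  191.98412698] [[472.6 304.4  45. ]]
scene [53 74 27 19 94] [256.78723404 222.39361702] [[495.2 132.8  45. ]]
side [28 45  6  6 26] [240.23076923 202.88461538] [[612.1 118.7  45. ]]
side [ 47  55  40  13 242] [276.25619835 215.88016529] [[495.8 138.9  45. ]]
side [ 30  97  43  14 286] [261.12587413 258.49300699] [[471.8 310.5  45. ]]
(470, 790, 3)
[[-2.11940622e-04 -9.55996204e-01 -2.93378957e-01  7.44822017e+01]
 [ 9.99999350e-01  1.26051784e-04 -1.13316072e-03  1.24076988e-01]
 [ 1.12027829e-03 -2.93379007e-01  9.55995556e-01 -1.21629532e+02]
 [ 0.00000000e+00  0.00000000e+00  0.00000000e+00  1.00000000e+00]] 300.16931614588617
```

View pics/c1.png

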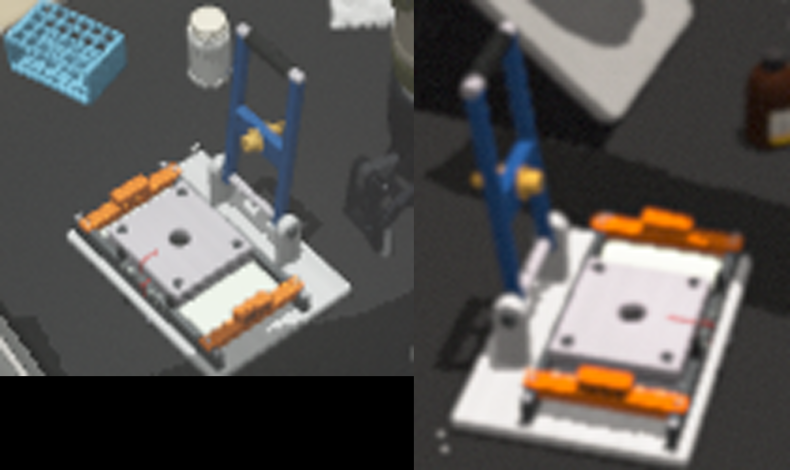

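View pics/w1.png

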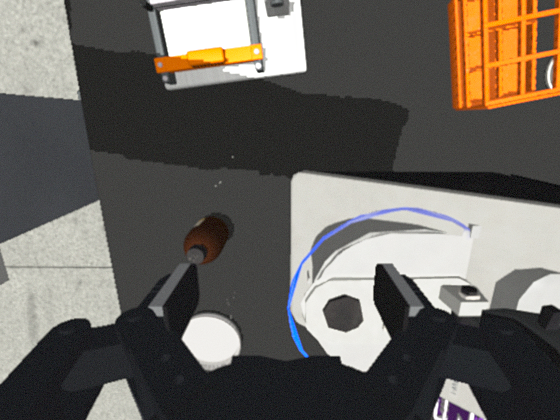

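The scene crop shows the cell sitting left of centre, near the left stop. The stand's centre is about (484,222) with a yaw of roughly 0.133 rad. I'll turn the tool so that its y lies along the stand's y. That puts the camera in front, where it can see the red lines.

>>> carry_out(deltas="0 0 0.11 -0.1 0.1 0 1; 0 0 0.22 -0.2 0.2 0 1; 0 0 0.33 -0.35 0.35 0 1; 0 0 0.44 -0.5 0.5 0 1; 0 0 0.55 -0.65 0.65 0 1; 0 0 0.66 -0.8 0.8 0 1; 0 0 0.77 -0.9 0.9 0 1; 0 0 0.88 -0.95 1 0 1; 0 0 0.98 -0.95 1 0 1; 0 0 1 -0.95 1 0 1")

```text
time: 1.5
ee_pos: [479.9, 100.1, 253.3]
orientation: [-0.0, 1.0, 0.0, -0.0]
contact_force: [-0.2, -0.2, 0.5]
finger_gap: 0.002
grip_force: 0.0
```

>>> carry_out(deltas="0 0 0.02 0 0.2 -0.1 1; 0 0 0.04 0 0.4 -0.2 1; 0 0 0.06 0 0.6 -0.35 1; 0 0 0.085 0 0.8 -0.5 1; 0 0 0.085 0 0.9 -0.6 1; 0 0 0.085 0 1 -0.7 1; 0 0 0.085 0 1 -0.7 1")

```text
time: 2.38
ee_pos: [479.6, 200.1, 182.6]
orientation: [-0.067, 0.998, -0.0, -0.001]
contact_force: [-0.7, -0.1, -0.4]
finger_gap: 0.0
grip_force: 0.0
```

```bash
cat >> h.py <<'E'
from scipy.spatial.transform import Rotation as Ro
def wrist():
    st=env.sense(); s=env.snapshot('wrist')
    T=np.eye(4);T[:3,:3]=Ro.from_quat(st['orientation']).as_matrix();T[:3,3]=st['ee_pos']
    C=np.linalg.inv(T@np.array(s['tool_from_camera'])); s['R']=C[:3,:3];s['t']=C[:3,3]
    return st,s
E
python3 - <<'E'
from h import *
st,s=wrist();save(s,'w2');print(st['time'],st['ee_pos'],st['orientation'],st['q'].round(2),st['contact_force'])
E
```

```text
2.375 [479.61200663 200.12491568 182.57212768] [-6.65989478e-02  9.97779578e-01 -1.05843828e-04 -6.94166543e-04] [ 0.24  0.24 -0.23  1.1   0.    0.11] [-0.74371638 -0.08603782 -0.40770519]
```

View pics/w2.png

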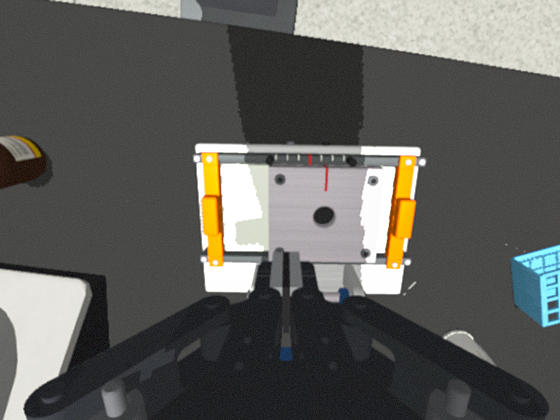

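The wrist view shows the index line at (310,160), the cell line at (326,180), and the stops at (212,210) and (402,210). The cell sits to the left (+y).

```bash
cat >> h.py <<'E'
YAW=0.133
def comps(s,lo,hi,amin,box=None):
    hsv=cv2.cvtColor(s['color'],cv2.COLOR_RGB2HSV); m=cv2.inRange(hsv,lo,hi)
    if lo[0]==0: m|=cv2.inRange(hsv,(172,lo[1],lo[2]),(180,255,255))
    k,l,t,c=cv2.connectedComponentsWithStats(m)
    return [(t[i],c[i],l==i) for i in range(1,k) if t[i,4]>=amin]
def tofr(P,o,yaw=YAW):
    d=P[:,:2]-o; c,n=np.cos(yaw),np.sin(yaw); return np.c_[d[:,0]*c+d[:,1]*n,-d[:,0]*n+d[:,1]*c]
E
python3 - <<'E'
from h import *
st,s=wrist()
o=np.array([484,222.])
for t,c,m in comps(s,(0,120,100),(4,255,255),5):
    if 250<c[0]<380: print('red',t,c.round(2),onz(s,[c],36).round(1),onz(s,[c],48).round(1))
for t,c,m in comps(s,(5,150,120),(20,255,255),300):
    q=cv2.findContours(m.astype(np.uint8),0,1)[0][0]
    print('or',t,c.round(1),onz(s,[c],48).round(1),'bbox',tofr(onz(s,[[t[0],c[1]],[t[0]+t[2],c[1]]],53),o).round(1), 'minrect',cv2.minAreaRect(q)[2])
    # main axis in world
    yx=np.argwhere(m)[:,::-1]; P=onz(s,yx,48)[:,:2]; P-=P.mean(0); v=np.linalg.svd(P,full_matrices=False)[2][0]; print('yaw',np.arctan2(v[1],v[0]))
# base front edge white: corners estimate
print('base corners', onz(s,[[197,147],[420,147],[205,291],[398,293]],14).round(1))
E
```

```text
red [309 153   3  12  32] [309.97 158.5 ] [[436.  215.4  36. ]] [[434.7 214.3  48. ]]
red [324 164   4  26  53] [326.21 176.68] [[450.2 232.5  36. ]] [[448.3 230.6  48. ]]
or [202 152  23 113 437] [218.1 209.6] [[490.4 140.   48. ]] bbox [[ -6.1 -95.2]
 [ -6.1 -75. ]] minrect 86.86363983154297
yaw 0.1382507183951639
or [385 156  31 112 749] [396.6 212.6] [[472. 299.  48.]] bbox [[-3.3 65.7]
 [-3.3 93.1]] minrect 7.224316120147705
yaw 0.13673158142323197
base corners [[441.9 109.1  14. ]
 [413.6 320.1  14. ]
 [597.5 125.2  14. ]
 [571.7 337.5  14. ]]
```

>>> carry_out(deltas="0 0 0 -0.03 0.25 -0.1 1; 0 0 0 -0.06 0.5 -0.3 1; 0 0 0 -0.1 0.75 -0.5 1; 0 0 0 -0.11 1 -0.6 1; 0 0 0 -0.11 1 -0.6 1")

```text
time: 3.1
ee_pos: [468.9, 300.6, 123.0]
orientation: [-0.067, 0.998, -0.0, -0.0]
contact_force: [-0.2, -0.4, -0.3]
finger_gap: 0.001
grip_force: 0.0
```

>>> carry_out(deltas="0 0 0 0 0.36 0 1; 0 0 0 0 0.36 -0.2 1; 0 0 0 0 0.36 -0.4 1; 0 0 0 0 0.36 -0.57 1; 0 0 0 0 0.36 -0.57 1; 0 0 0 0 0.36 -0.57 1")

```text
time: 3.85
ee_pos: [469.9, 335.7, 67.5]
orientation: [-0.066, 0.998, 0.0, 0.001]
contact_force: [1.4, -0.6, 0.2]
finger_gap: -0.0
grip_force: 0.0
```

```bash
cat >> h.py <<'E'
def meas(o=np.array([484,222.])):
    st,s=wrist(); r={}
    for t,c,m in comps(s,(0,120,100),(4,255,255),8):
        P=tofr(onz(s,[c],40),o)[0]
        if abs(P[1])<45 and -62<P[0]<-20:
            z=36 if P[0]<-43 else 48; P=tofr(onz(s,[c],z),o)[0]
            r['index' if z==36 else 'cell']=P.round(2)
    for t,c,m in comps(s,(5,150,120),(20,255,255),150):
        yx=np.argwhere(m)[:,::-1]; P=tofr(onz(s,yx,53),o); B=P[abs(P[:,0])<12]
        if len(B): r['stop%+d'%np.sign(B[0,1])]=np.percentile(B[:,1],[1,99]).round(1)
    print(st['time'],tofr(st['ee_pos'][None],o).round(1),st['ee_pos'].round(1),st['contact_force'].round(2))
    for k in r: print(k,r[k])
    if 'cell' in r and 'index' in r: print('CELL OFF',r['cell'][1]-r['index'][1])
    return st,s
E
python3 - <<'E'
from h import *
st,s=meas();save(s,'w3')
E
```

```text
3.85 [[  1.1 114.5]] [469.9 335.7  67.5] [ 1.36 -0.58  0.24]
index [-47.82  -1.39]
cell [-34.51  13.4 ]
stop+1 [78.1 91.2]
CELL OFF 14.790000000000001
```

View pics/w3.png

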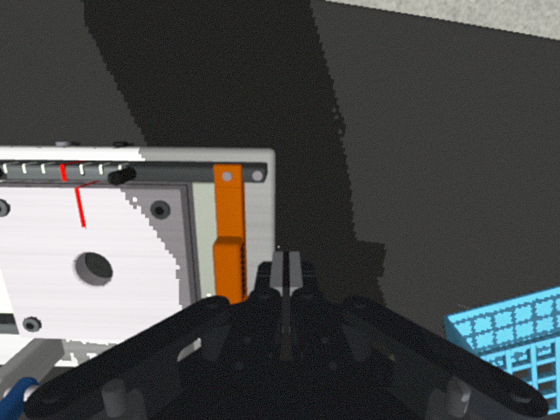

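The left stop's inner face is at about 78 mm and the shut fingers are just outside its boss. I'll push inwards slowly.

>>> carry_out(deltas="0 0 0 0.005 -0.04 0 1; 0 0 0 0.01 -0.08 0 1; 0 0 0 0.014 -0.11 0 1; 0 0 0 0.018 -0.135 0 1; 0 0 0 0.021 -0.16 0 1; 0 0 0 0.024 -0.18 0 1; 0 0 0 0.026 -0.2 0 1; 0 0 0 0.026 -0.2 0 1")

```text
time: 4.9
ee_pos: [471.7, 315.8, 66.4]
orientation: [-0.067, 0.998, -0.0, 0.0]
contact_force: [-0.1, 1.0, 1.8]
finger_gap: -0.0
grip_force: 0.7
```

Run:
```python
from h import *
meas()
```

```text
4.9 [[ 0.2 94.6]] [471.7 315.8  66.4] [-0.11  1.02  1.78]
index [-48.1  -1.1]
cell [-34.48  13.37]
stop+1 [68.7 81.6]
CELL OFF 14.469999999999999
```

>>> carry_out(deltas="0 0 0 0.003 -0.025 0 1; 0 0 0 0.006 -0.045 0 1; 0 0 0 0.009 -0.065 0 1; 0 0 0 0.011 -0.085 0 1; 0 0 0 0.014 -0.105 0 1; 0 0 0 0.017 -0.125 0 1; 0 0 0 0.019 -0.145 0 1; 0 0 0 0.022 -0.165 0 1; 0 0 0 0.024 -0.18 0 1; 0 0 0 0.024 -0.18 0 1")

```text
time: 6.2
ee_pos: [473.8, 298.7, 66.4]
orientation: [-0.067, 0.998, 0.001, -0.0]
contact_force: [-2.0, 5.6, 0.8]
finger_gap: 0.002
grip_force: 3.0
```

Run:
```python
from h import *
meas()
```

```text
6.2 [[ 0.  77.4]] [473.8 298.7  66.4] [-2.01  5.6   0.81]
index [-48.02  -1.04]
cell [-34.43   1.72]
stop+1 [51.7 64.5]
stop-1 [-72.3 -68.2]
CELL OFF 2.76
```

>>> carry_out(deltas="0 0 0 0.002 -0.015 0 1; 0 0 0 0.004 -0.03 0 1; 0 0 0 0.006 -0.045 0 1; 0 0 0 0.007 -0.055 0 1; 0 0 0 0.007 -0.055 0 1; 0 0 0 0.004 -0.03 0 1; 0 0 0 0 0 0 1; 0 0 0 -0.004 0.03 0 1; 0 0 0 -0.008 0.06 0 1; 0 0 0 -0.008 0.06 0 1")

```text
time: 7.5
ee_pos: [473.3, 304.0, 66.2]
orientation: [-0.067, 0.998, -0.0, -0.0]
contact_force: [-0.6, -0.3, 0.0]
finger_gap: -0.002
grip_force: 0.0
```

Run:
```python
from h import *
meas()
```

```text
7.5 [[ 0.2 82.7]] [473.3 304.   66.2] [-0.57 -0.31  0.04]
cell [-40.53   2.19]
stop+1 [50.2 63.4]
```

>>> carry_out(deltas="0 0 0 -0.01 0.06 0.2 1; 0 0 0 -0.01 0.06 0.5 1; 0 0 0 0.03 -0.3 0.5 1; 0 0 0 0.07 -0.6 0.5 1; 0 0 0 0.11 -0.82 0.5 1; 0 0 0 0.11 -0.82 0.5 1; 0 0 0 0.11 -0.82 0.5 1")

```text
time: 8.43
ee_pos: [484.3, 222.3, 116.4]
orientation: [-0.067, 0.998, 0.0, 0.0]
contact_force: [-0.4, 0.0, -0.3]
finger_gap: 0.0
grip_force: 0.0
```

```bash
cat >> h.py <<'E'
def meas2(o=np.array([484,222.])):
    st,s=wrist(); hsv=cv2.cvtColor(s['color'],cv2.COLOR_RGB2HSV)
    m=cv2.inRange(hsv,(0,120,100),(4,255,255))|cv2.inRange(hsv,(172,120,100),(180,255,255))
    yx=np.argwhere(m)[:,::-1]
    A=tofr(onz(s,yx,36),o);B=tofr(onz(s,yx,48),o)
    a=A[(A[:,0]<-45)&(A[:,0]>-52)&(abs(A[:,1])<30)];b=B[(B[:,0]>-42.5)&(B[:,0]<-20)&(abs(B[:,1])<30)]
    print(st['time'],tofr(st['ee_pos'][None],o).round(1),'index',np.median(a[:,1]).round(2),len(a),'cell',np.median(b[:,1]).round(2),b[:,0].mean().round(1),len(b))
    for t,c,mm in comps(s,(5,150,120),(20,255,255),150):
        P=tofr(onz(s,np.argwhere(mm)[:,::-1],53),o); Q=P[abs(P[:,0])<12]
        if len(Q): print('stop',np.percentile(Q[:,1],[1,99]).round(1))
    return st,s
E
python3 - <<'E'
from h import *
st,s=meas2();save(s,'w4')
E
```

```text
8.425 [[0.3 0.2]] index -0.22 40 cell 0.11 -32.8 90
stop [-95.7 -76.9]
stop [49.3 62.7]
```

View pics/w4.png

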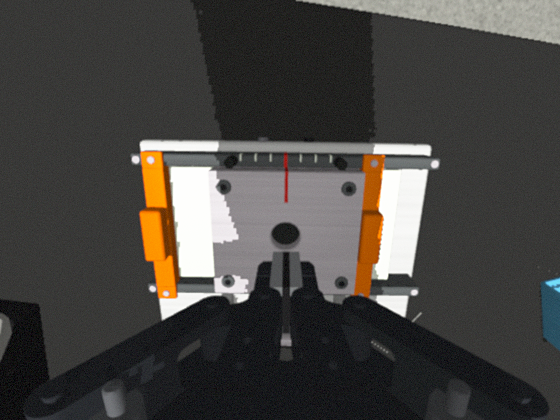

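The cell line at (286,186) now falls on the index line at (286,160), an offset of about +0.3 mm, and the left stop touches the cell. Next is the right stop.

>>> carry_out(deltas="0 0 0 0.04 -0.3 0 1; 0 0 0 0.08 -0.6 0 1; 0 0 0 0.11 -0.85 0 1; 0 0 0 0.13 -1 0 1; 0 0 0 0.13 -1 0 1")

```text
time: 9.1
ee_pos: [497.4, 121.9, 116.3]
orientation: [-0.066, 0.998, 0.0, -0.0]
contact_force: [-0.4, -0.9, -0.1]
finger_gap: 0.002
grip_force: 0.0
```

>>> carry_out(deltas="0 0 0 0.02 -0.15 0 1; 0 0 0 0.02 -0.15 -0.1 1; 0 0 0 0.02 -0.15 -0.3 1; 0 0 0 0.02 -0.15 -0.5 1; 0 0 0 0.02 -0.15 -0.5 1; 0 0 0 0.02 -0.15 -0.5 1")

```text
time: 9.85
ee_pos: [499.3, 107.2, 66.5]
orientation: [-0.067, 0.998, 0.0, 0.0]
contact_force: [-0.3, 0.6, 0.5]
finger_gap: -0.005
grip_force: 0.0
```

Run:
```python
from h import *
st,s=meas2();print(st['ee_pos'],st['contact_force'])
```

```text
9.85 [[  -0.  -115.8]] index 0.61 74 cell 0.96 -32.5 150
stop [-95.7 -82.6]
[499.34092595 107.21090754  66.50607269] [-0.26398808  0.58427058  0.50118237]
```

>>> carry_out(deltas="0 0 0 -0.005 0.04 0 1; 0 0 0 -0.009 0.07 0 1; 0 0 0 -0.013 0.1 0 1; 0 0 0 -0.02 0.15 0 1; 0 0 0 -0.027 0.2 0 1; 0 0 0 -0.033 0.25 0 1; 0 0 0 -0.04 0.3 0 1; 0 0 0 -0.045 0.34 0 1; 0 0 0 -0.05 0.37 0 1; 0 0 0 -0.05 0.375 0 1")

```text
time: 11.15
ee_pos: [494.1, 144.7, 66.2]
orientation: [-0.067, 0.998, 0.0, -0.0]
contact_force: [0.2, -1.5, 1.9]
finger_gap: 0.003
grip_force: 1.0
```

Run:
```python
from h import *
st,s=meas2();print(st['ee_pos'],st['contact_force'])
```

```text
11.15 [[ -0.3 -78. ]] index 0.26 69 cell 0.65 -33.1 150
stop [-65.4 -52.5]
stop [46.7 62.3]
[494.08271032 144.69020376  66.22328775] [ 0.19381583 -1.50220646  1.94135403]
```

>>> carry_out(deltas="0 0 0 -0.001 0.01 0 1; 0 0 0 -0.002 0.02 0 1; 0 0 0 -0.003 0.025 0 1; 0 0 0 -0.004 0.03 0 1; 0 0 0 -0.004 0.03 0 1")

```text
time: 11.82
ee_pos: [493.8, 147.4, 66.3]
orientation: [-0.067, 0.998, -0.0, -0.0]
contact_force: [0.9, -2.4, 0.5]
finger_gap: 0.001
grip_force: 1.4
```

Run:
```python
from h import *
st,s=meas2();print(st['ee_pos'],st['contact_force'])
```

```text
11.825 [[ -0.2 -75.3]] index 0.29 74 cell 1.75 -32.7 156
stop [-62.7 -50. ]
stop [47.7 63.7]
[493.78585515 147.37332551  66.29331311] [ 0.86199335 -2.44477845  0.49060297]
```

>>> carry_out(deltas="0 0 0 0.003 -0.02 0 1; 0 0 0 0.007 -0.05 0 1; 0 0 0 0.013 -0.1 0 1; 0 0 0 0.013 -0.1 0.25 1; 0 0 0 0.013 -0.1 0.5 1; 0 0 0 -0.03 0.2 0.5 1; 0 0 0 -0.07 0.5 0.5 1; 0 0 0 -0.1 0.74 0.5 1; 0 0 0 -0.1 0.74 0.5 1; 0 0 0 -0.1 0.74 0.5 1")

```text
time: 13.12
ee_pos: [483.7, 220.9, 116.1]
orientation: [-0.067, 0.998, -0.0, -0.0]
contact_force: [0.0, 0.1, -0.2]
finger_gap: -0.002
grip_force: 0.0
```

Run:
```python
from h import *
st,s=meas2();print(st['ee_pos'],st['contact_force']);save(s,'w5')
```

```text
13.125 [[-0.4 -1. ]] index -0.5 40 cell 1.37 -33.0 78
stop [-62.5 -49.2]
stop [50.6 63.6]
[483.74174967 220.94159782 116.14852747] [ 0.03709386  0.10984149 -0.24031712]
```

View pics/w5.png

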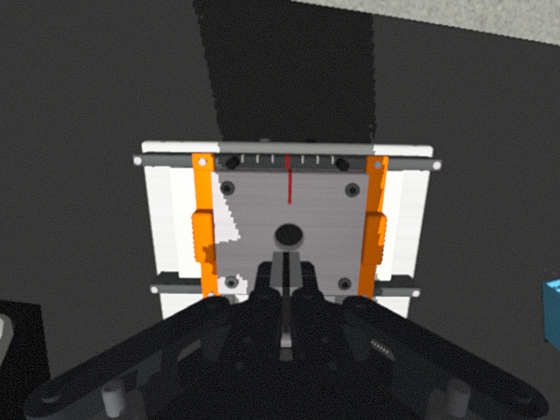

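The cell is at about +1.5 mm with both stops against it. One more light tap from the left should centre it.

>>> carry_out(deltas="0 0 0 -0.04 0.3 0 1; 0 0 0 -0.08 0.6 0 1; 0 0 0 -0.12 0.9 0 1; 0 0 0 -0.12 0.9 0 1; 0 0 0 -0.12 0.9 -0.25 1; 0 0 0 -0.12 0.9 -0.5 1; 0 0 0 -0.12 0.9 -0.5 1; 0 0 0 -0.111 0.83 -0.5 1; 0 0 0 -0.106 0.79 -0.5 1; 0 0 0 -0.106 0.79 -0.5 1")

```text
time: 14.42
ee_pos: [473.9, 300.1, 67.3]
orientation: [-0.066, 0.998, 0.0, 0.001]
contact_force: [-0.3, -0.1, -0.8]
finger_gap: 0.001
grip_force: 0.0
```

Run:
```python
from h import *
st,s=meas2();print(st['ee_pos'],st['contact_force'])
```

```text
14.425 [[ 0.4 78.8]] index -1.06 69 cell 0.44 -32.8 145
stop [-62.7 -48.4]
stop [51.2 64.2]
[473.94602861 300.13069758  67.27739505] [-0.27381877 -0.11724049 -0.75115949]
```

>>> carry_out(deltas="0 0 0 0.001 -0.01 0 1; 0 0 0 0.003 -0.02 0 1; 0 0 0 0.004 -0.03 0 1; 0 0 0 0.005 -0.037 0 1; 0 0 0 0.005 -0.037 0 1")

```text
time: 15.1
ee_pos: [473.7, 297.3, 66.4]
orientation: [-0.067, 0.998, 0.001, 0.0]
contact_force: [-0.7, 4.0, 1.1]
finger_gap: -0.004
grip_force: 2.0
```

Run:
```python
from h import *
st,s=meas2();print(st['ee_pos'],st['contact_force'])
```

```text
15.1 [[-0.2 76. ]] index -1.02 77 cell -0.46 -32.6 149
stop [-63.6 -49.3]
stop [50.3 63.1]
[473.71533548 297.34550581  66.40025076] [-0.7484974   4.04130134  1.07213446]
```

>>> carry_out(deltas="0 0 0 0.001 -0.005 0 1; 0 0 0 0.001 -0.01 0 1; 0 0 0 0.001 -0.01 0 1; 0 0 0 -0.001 0.01 0 1; 0 0 0 -0.005 0.04 0 1; 0 0 0 -0.013 0.1 0 1; 0 0 0 -0.013 0.1 0.25 1; 0 0 0 -0.013 0.1 0.5 1")

```text
time: 16.15
ee_pos: [472.0, 306.7, 116.4]
orientation: [-0.067, 0.998, -0.0, -0.001]
contact_force: [0.3, 0.0, 0.1]
finger_gap: 0.001
grip_force: 0.0
```

>>> carry_out(deltas="0 0 0 0.04 -0.3 0.05 1; 0 0 0 0.08 -0.6 0.05 1; 0 0 0 0.11 -0.85 0.05 1; 0 0 0 0.11 -0.85 0.05 1; 0 0 0 0.11 -0.85 0.05 1")

```text
time: 16.77
ee_pos: [483.5, 222.1, 121.3]
orientation: [-0.067, 0.998, 0.0, 0.0]
contact_force: [0.1, -0.2, 0.6]
finger_gap: 0.001
grip_force: 0.0
```

Run:
```python
from h import *
st,s=meas2();print(st['ee_pos'],st['contact_force'])
x=cv2.resize(s['color'][140:250,180:400],None,fx=3.6,fy=3.6,interpolation=cv2.INTER_CUBIC)
cv2.imwrite('pics/w6.png',x[:,:,::-1])
```

```text
16.775 [[-0.5  0.2]] index -0.59 43 cell 0.09 -32.8 87
stop [-64.6 -51.1]
stop [49.5 62.6]
[483.49534738 222.14248738 121.34770085] [ 0.0677078  -0.1986771   0.63067858]
```

View pics/w6.png

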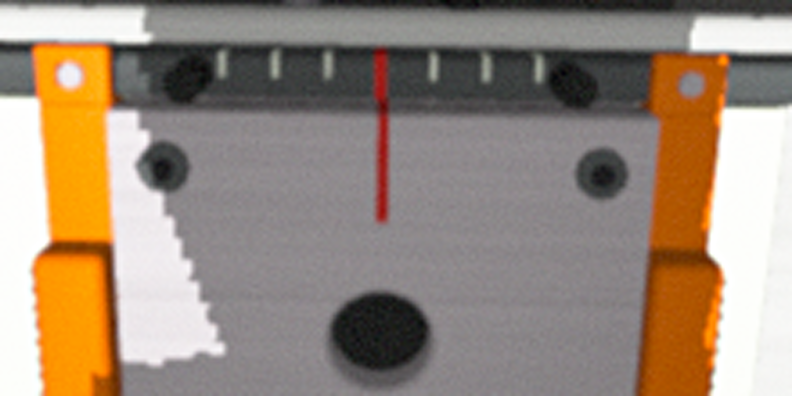

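The crop shows the cell line in step with the index at x≈381, and both stops against the cell. Now I'll locate the yoke handle from the two fixed views.

Run:
```python
from h import *
a=env.snapshot('scene');b=env.snapshot('side')
def tri(p,q):
    o1,d1=ray(a,[p]);o2,d2=ray(b,[q]);A=np.c_[d1[0],-d2[0]];x=np.linalg.lstsq(A,o2-o1,rcond=None)[0]
    P,Q=o1+x[0]*d1[0],o2+x[1]*d2[0];return (P+Q)/2,np.linalg.norm(P-Q)
for p,q in(((254.6,148.2),(225.4,178.4)),((268.9,159.9),(235,162.4)),((261.8,154.1),(230.2,170.4))):
    P,e=tri(p,q);print(P.round(1),e.round(1),tofr(P[None],np.array([484,222.])).round(1),P[2].round(1), 'open',np.degrees(np.arctan2(P[2]-58,75-tofr(P[None],np.array([484,222.]))[0,0])).round(1))
print('device left corner, z0',onz(b,[[262,184],[190,130]],0).round(0),onz(a,[[302,243],[352,178]],0).round(0))
```

```text
[576.5 267.9 227.3] 1.6 [[97.8 33.3]] 227.3 open 97.7
[584.1 197.8 229.7] 2.4 [[ 96.  -37.2]] 229.7 open 97.0
[580.7 232.8 227.8] 2.0 [[97.3 -2.1]] 227.8 open 97.5
device left corner, z0 [[ 615.  -55.    0.]
 [1012. -303.    0.]] [[591.   9.   0.]
 [910. 141.   0.]]
```

>>> carry_out(deltas="0 0 0 0 0 0.25 1; 0 0 0 0 0 0.5 1; 0 0 0 0 0 0.8 1; 0 0 0 0 0 1 1; 0 0 0 0 0 1 1")

```text
time: 17.55
ee_pos: [484.3, 222.7, 222.8]
orientation: [-0.067, 0.998, 0.0, 0.002]
contact_force: [0.0, -0.3, -0.4]
finger_gap: -0.002
grip_force: 0.0
```

>>> carry_out(deltas="0 0 0 0 0 0.3 1; 0 0 0 0 0 0.6 1; 0 0 0 0 0 0.75 1; 0 0 0 0.15 0.02 0.75 1; 0 0 0 0.4 0.05 0.75 1; 0 0 0 0.7 0.09 0.75 1; 0 0 0 1 0.13 0.75 1; 0 0 0 1 0.13 0.75 1")

```text
time: 18.55
ee_pos: [585.4, 234.6, 292.6]
orientation: [-0.066, 0.998, -0.0, -0.002]
contact_force: [-0.0, -1.6, -0.3]
finger_gap: -0.005
grip_force: 0.0
```

>>> carry_out(deltas="0 0 0 0.15 0.02 0 1; 0 0 0 0.3 0.04 0 1; 0 0 0 0.31 0.04 0 1; 0 0 0 0.31 0.04 -0.2 1; 0 0 0 0.31 0.04 -0.45 1; 0 0 0 0.31 0.04 -0.72 1; 0 0 0 0.31 0.04 -0.72 1")

```text
time: 19.42
ee_pos: [612.1, 238.3, 221.5]
orientation: [-0.067, 0.998, -0.0, -0.003]
contact_force: [0.0, 0.9, -0.1]
finger_gap: 0.001
grip_force: 0.0
```

Run:
```python
from h import *
a=env.snapshot('scene');b=env.snapshot('side');w=env.snapshot('wrist')
f=lambda s,x,y:cv2.resize(s['color'][y:y+140,x:x+95],(380,560),interpolation=cv2.INTER_CUBIC)
cv2.imwrite('pics/c2.png',np.hstack([f(a,215,95),f(b,190,130)])[:,:,::-1])
st=env.sense();print(st['time'],st['ee_pos'],tofr(st['ee_pos'][None],np.array([484,222.])),st['contact_force'])
```

```text
19.575 [614.52610779 238.90223297 225.52582036] [[131.61474574  -0.55587609]] [ 0.78973029  0.19257701 -0.03718314]
```

View pics/c2.png

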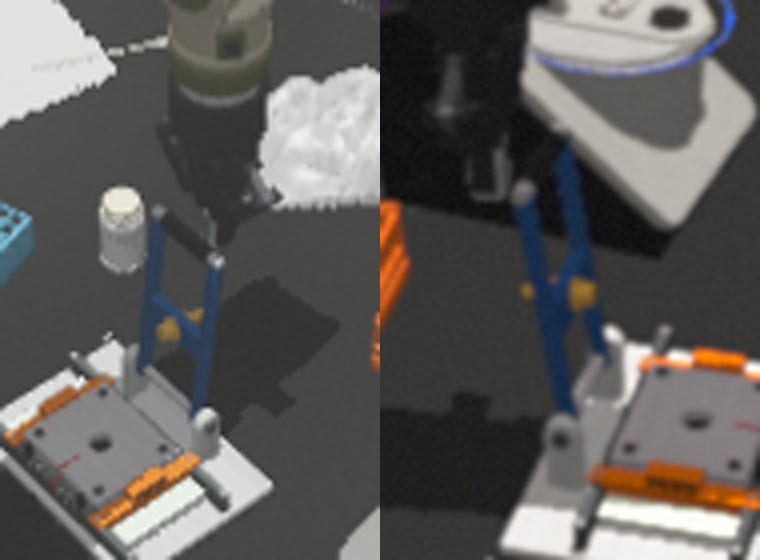

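The fingers hang behind the grip, at about (215,215) in the scene crop, and between the arms. I'll push the handle forward and down along its arc.

>>> carry_out(deltas="0 0 0 -0.1 -0.013 0 1; 0 0 0 -0.2 -0.027 0 1; 0 0 0 -0.3 -0.04 0 1; 0 0 0 -0.4 -0.053 0 1; 0 0 0 -0.5 -0.067 0 1; 0 0 0 -0.6 -0.08 0 1; 0 0 0 -0.7 -0.093 -0.01 1; 0 0 0 -0.8 -0.107 -0.03 1; 0 0 0 -0.9 -0.12 -0.05 1; 0 0 0 -1 -0.133 -0.08 1")

```text
time: 20.82
ee_pos: [513.8, 225.2, 216.0]
orientation: [-0.067, 0.998, -0.0, -0.0]
contact_force: [2.6, 0.5, -2.1]
finger_gap: 0.002
grip_force: 1.2
```

>>> carry_out(deltas="0 0 0 -0.08 -0.01 -0.04 1; 0 0 0 -0.16 -0.02 -0.08 1; 0 0 0 -0.24 -0.03 -0.13 1; 0 0 0 -0.32 -0.04 -0.18 1; 0 0 0 -0.4 -0.053 -0.23 1; 0 0 0 -0.48 -0.064 -0.29 1; 0 0 0 -0.53 -0.07 -0.33 1; 0 0 0 -0.53 -0.07 -0.33 1")

```text
time: 21.82
ee_pos: [460.6, 218.2, 182.9]
orientation: [-0.067, 0.998, -0.0, -0.001]
contact_force: [-0.1, -0.6, 0.5]
finger_gap: -0.002
grip_force: 0.0
```

Run:
```python
from h import *
st=env.sense();print(st['time'],st['ee_pos'],tofr(st['ee_pos'][None],np.array([484,222.])),st['contact_force'])
```

```text
21.825 [460.57157002 218.19343534 182.86194716] [[-23.72630434  -0.66614422]] [-0.05210969 -0.56786703  0.54237533]
```

```bash
cat >> h.py <<'E'
def yoke(o=np.array([484,222.]),yaw=YAW):
    for n,ys in(('side',35),('scene',-35)):
        s=env.snapshot(n); hsv=cv2.cvtColor(s['color'],cv2.COLOR_RGB2HSV)
        px=np.argwhere(cv2.inRange(hsv,(105,130,40),(125,255,200)))[:,::-1]
        c,d=ray(s,px); nrm=np.array([-np.sin(yaw),np.cos(yaw),0]); k=(ys-(c-[*o,0])@nrm)/(d@nrm)
        P=c+d*k[:,None]; X=tofr(P,o)[:,0]; r=np.hypot(X-75,P[:,2]-58); th=np.degrees(np.arctan2(P[:,2]-58,75-X))
        g=(r>30)&(r<190)&(th>-20)&(th<110); h,e=np.histogram(th[g],bins=np.arange(-20,112,4)); i=h.argmax()
        t=np.median(th[g&(th>e[i]-4)&(th<e[i]+8)]); q=g&(abs(th-t)<5)
        print(n,'open deg',t.round(1),'n',q.sum(),'rmax',np.percentile(r[q],98).round(0),h[h>3],e[:-1][h>3])
E
python3 - <<'E'
from h import *
yoke(); st,s=meas2()
E
```

```text
side open deg 47.8 n 166 rmax 158.0 [86 72 63 44 10 15  4] [44 48 52 56 60 64 68]
scene open deg 50.5 n 14 rmax 158.0 [11] [48]
21.925 [[-23.4  -0.7]] index -0.78 27 cell 0.1 -32.0 32
stop [49.5 62.6]
```

The yoke is now about 48° open, as planned. I'll lift over the bar and press down from above along the arc.

>>> carry_out(deltas="0 0 0 0.03 0 0.1 1; 0 0 0 0.03 0 0.3 1; 0 0 0 0.03 0 0.5 1; 0 0 0 -0.08 -0.01 0.5 1; 0 0 0 -0.16 -0.02 0.5 1; 0 0 0 -0.16 -0.02 0.5 1")

```text
time: 22.72
ee_pos: [444.0, 216.3, 232.6]
orientation: [-0.067, 0.998, -0.0, -0.001]
contact_force: [-0.7, -0.9, 0.0]
finger_gap: -0.0
grip_force: 0.0
```

>>> carry_out(deltas="0 0 0 0 0 -0.2 1; 0 0 0 -0.08 -0.01 -0.28 1; 0 0 0 -0.15 -0.02 -0.37 1; 0 0 0 -0.22 -0.03 -0.46 1; 0 0 0 -0.29 -0.04 -0.56 1; 0 0 0 -0.35 -0.047 -0.66 1; 0 0 0 -0.4 -0.053 -0.77 1; 0 0 0 -0.45 -0.06 -0.88 1; 0 0 0 -0.48 -0.064 -0.99 1")

```text
time: 23.85
ee_pos: [397.2, 210.0, 133.5]
orientation: [-0.067, 0.998, -0.0, 0.0]
contact_force: [-0.9, 0.1, 1.2]
finger_gap: -0.001
grip_force: 0.4
```

Run:
```python
from h import *
yoke(); st,s=meas2();print(st['ee_pos'],st['contact_force'])
```

```text
side open deg 17.3 n 163 rmax 158.0 [52 90 34 23 22 57 46 29  9 14 11 11 11  5] [12 16 20 24 28 32 36 40 44 48 52 56 60 64]
scene open deg 18.0 n 63 rmax 157.0 [12 37 16 10  6  5  9  9  6  5  5] [12 16 20 24 28 40 44 48 52 56 60]
23.95 [[-88.4  -0.6]] index nan 0 cell nan nan 0
[396.41147016 209.71064377 132.85650666] [0.14677925 0.50990102 0.0364798 ]
  return _methods._mean(a, axis=axis, dtype=dtype,
  ret = ret.dtype.type(ret / rcount)
h.py:48: RuntimeWarning: Mean of empty slice.
  print(st['time'],tofr(st['ee_pos'][None],o).round(1),'index',np.median(a[:,1]).round(2),len(a),'cell',np.median(b[:,1]).round(2),b[:,0].mean().round(1),len(b))
```

>>> carry_out(deltas="0 0 0 -0.02 -0.002 -0.08 1; 0 0 0 -0.03 -0.004 -0.15 1; 0 0 0 -0.045 -0.006 -0.21 1; 0 0 0 -0.05 -0.007 -0.26 1; 0 0 0 -0.055 -0.007 -0.31 1; 0 0 0 -0.06 -0.008 -0.35 1; 0 0 0 -0.06 -0.008 -0.38 1; 0 0 0 -0.06 -0.008 -0.38 1")

```text
time: 25.0
ee_pos: [391.4, 209.2, 96.1]
orientation: [-0.067, 0.998, -0.0, -0.0]
contact_force: [0.2, -0.6, 0.1]
finger_gap: 0.002
grip_force: 0.0
```

>>> carry_out(deltas="0 0 0 0 0 -0.02 1; 0 0 0 0 0 -0.04 1; 0 0 0 0 0 -0.06 1; 0 0 0 0 0 -0.07 1; 0 0 0 0 0 -0.07 1")

```text
time: 25.62
ee_pos: [391.5, 209.3, 89.3]
orientation: [-0.067, 0.998, 0.0, 0.0]
contact_force: [-1.0, -0.4, -0.4]
finger_gap: 0.003
grip_force: 0.0
```

Run:
```python
from h import *
yoke(); st=env.sense();print(st['time'],st['ee_pos'],st['contact_force'])
```

```text
side open deg 1.5 n 183 rmax 161.0 [ 58 105  31  17  17  13  37  27  23   9   5  13  10   9   6   5   8   5] [-4  0  4  8 12 16 20 24 28 32 36 40 44 48 52 56 60 64]
scene open deg 3.2 n 68 rmax 162.0 [ 9 34 26  9  6  6  5  6  7  7  6] [-4  0  4  8 12 16 40 44 48 52 56]
25.725 [391.49207275 209.28724972  89.32870076] [0.52667173 0.625803   0.89540115]
```

>>> carry_out(deltas="0 0 0 0 0 -0.01 1; 0 0 0 0 0 -0.02 1; 0 0 0 0 0 -0.03 1; 0 0 0 0 0 -0.035 1; 0 0 0 0 0 -0.035 1")

```text
time: 26.35
ee_pos: [391.6, 209.3, 86.7]
orientation: [-0.067, 0.998, 0.0, 0.0]
contact_force: [-2.3, -1.1, 9.9]
finger_gap: -0.0
grip_force: 4.9
```

Contact came at the expected closed height: a 10 N reaction with the TCP at 86.7 mm. I'll lift away and check.

>>> carry_out(deltas="0 0 0 0 0 0.2 1; 0 0 0 0 0 0.5 1; 0 0 0 0 0 0.8 1; 0 0 0 0.2 0.03 0.8 1; 0 0 0 0.45 0.06 0.8 1; 0 0 0 0.7 0.09 0.8 1; 0 0 0 0.93 0.125 0.8 1; 0 0 0 0.93 0.125 0.8 1; 0 0 0 0.93 0.125 0.8 1")

```text
time: 27.48
ee_pos: [483.4, 221.6, 165.4]
orientation: [-0.067, 0.998, -0.0, -0.001]
contact_force: [-0.6, 0.9, -0.2]
finger_gap: -0.001
grip_force: 0.0
```

Run:
```python
from h import *
yoke(); st,s=meas2()
# handle: dark grip z=58, brass nozzle
A=tofr(onz(s,[[286,160]],36),np.array([484,222.]));print(A)
```

```text
side open deg 0.8 n 181 rmax 161.0 [75 91 27 16 19 31 44 24 21  6  5 10  9  9  6  4  7  6] [-4  0  4  8 12 16 20 24 28 32 36 40 44 48 52 56 60 64]
scene open deg 2.5 n 41 rmax 164.0 [ 8 28  8  4  7  9  8  4] [-4  0  4  8 32 36 40 48]
27.575 [[-0.7 -0.2]] index -0.35 24 cell 0.05 -33.0 48
stop [49.4 62.4]
stop [-64.5 -50.7]
stop [-11.1   8.8]
[[-43.0749991   -0.34785605]]
```

```bash
python3 -c "
from workcell import env
print(env.hand_in())"
```

```text
the job is handed in; nothing more can be done
None
```

The job is handed in, though the hand-in returned no verdict: the cell measured about 0.4 mm from the index mark with both stops touching it, and the yoke is closed. I judged the nozzle home from the yoke's closed height and a firm 10 N stop there, without seeing it in the port.

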